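# Hang the cap bin on its cleat

## Robot

A 6-joint arm with a two-finger parallel gripper is mounted at the origin on a cart in front of the work surface, level with it; the furniture and walls round the work are solid. World frame = base frame: x ahead of the robot, y to its left, z up, the work surface at z = 0. Lengths are in m, angles in rad, forces in N, time in s.
With the tool pointing down it reaches from about 0.25 to 0.775 m from the base axis. Payload 4 kg.
Tool frame: the origin (TCP) lies at the very end of the fingers, on their centre line; the grasp point (between the pads) lies 19 mm behind it; z points along the fingers, y is the line along which they close (so a half turn about z gives the same grasp; the last joint's range is limited). The gripper opens to 94 mm and grips with 3 to 60 N. Pads are 16 mm wide; open, the fingers measure 119 mm over their backs; the gripper's body (75 mm by 177 mm) begins 78 mm behind the grasp point.
Start: joints at [-1.302, 0.087, 1.371, -0, 1.684, -0.103], TCP at [0.2, -0.512, 0.206] pointing down, gripper open.
Joint ranges: [-3.1, 3.1], [-0.76, 2.03], [0.27, 2.55], [-1.08, 4.22], [0.17, 2.65], [-2.57, 2.57]. Speed limits (rad/s): [2.79, 2.79, 3.14, 3.14, 3.14, 3.14].

## Interface

Orientations are given as [roll, pitch, yaw] about the fixed x, y, z axes, in that order (R = Rz(yaw) Ry(pitch) Rx(roll)).
In Python, from bench import robot gives the robot as it stands. The module is installed in compiled form; this text tells all that it offers.
- The arm moves only by the tool move_arm, never from a script. Its argument "deltas" is one flat list of numbers, 7 for each row, row after row: the turn, a rotation vector about the tool's x, y, z in rad, then the shift along the tool's x, y, z in cm, then the closure, from -1 (fully open) to 1 (shut). A call has 1 to 8 rows; each row is the pose to reach, as a shift and turn from the pose commanded when the call began, along the tool's axes at that moment; what a row does not reach only later rows make up. A row lasts 1/10 s, in which the tool goes at most 50 mm and 8.59 degrees, less where a joint would pass 70% of its speed; a pose out of reach is approached as far as the arm can. A call with a gripper value outside its range is refused whole. The fingers move at their own pace and stop on an object; the grip force is fixed at half the most. Time passes only in rows, so rows that repeat a pose let the fingers close. It gives the time, the measured TCP pose, the force, the opening and the grip force at its end, in the units of the state.
- robot.get_obs(): the state, without advancing time (a new reading comes with each control period).
- robot.snapshot(name): name is "scene" or "top" or "wrist"; returns a dict with "image" (480x640x3 uint8, red, green, blue), "depth" (480x640 float32, m along the optical axis (not along the pixel's ray), 0 where there is no reading), "fov_y" (degrees; the focal length in pixels is half the picture's height over the tangent of half this angle, whatever the lens; pixels are square), "cx", "cy" (the principal point, pixels), "origin" and "orientation" of the camera in the world; the wrist camera has in their place "T_tool_cam" (4x4, takes a point from camera to tool coordinates, whose origin is the TCP and whose axes are the flange's). Camera axes: x right, y up, looking along -z (the intrinsics and any distortion apply to the point x, -y, -z); pixel columns grow to the right and rows downward; lengths in m; the calibration is good to about 2 mm. A picture is of the moment at which its call begins: read the wrist's pose just before it.
- robot.close_job(): hands the job in; it is judged then, once.
The state is a dict: "time": time; "joint_positions": joint angles; "qvel": joint speeds; "joint_torque": joint torques, N m; "tool_pos": TCP position; "ee_rot": TCP orientation; "wrist_force": force on the tool from outside, world axes, zero at the start; "wrist_torque": the same for the moment, N m; "width": finger opening in m; "finger_force": force on a finger pad.
Only numpy, scipy, OpenCV 4.12 (cv2) and the standard library are available. Lean on these libraries where they do the work, as an engineer would, in place of code of your own. Each camera call takes 0.05 s, during which the arm holds its last target. There are 200 camera calls.

## Task

Clear the cap bin off the desk: of the two white bins, take the one with the slanted metal strip on its back, lean it about 15 degrees so that its back goes down, hook the strip over the slanted cleat of the grey stand, and let it down until it hangs level, locked behind the cleat and centred on it, clear of the stand's foot. Let go of it there, and leave the other bin where it stands.

Things in the scene. Friction and masses are not known exactly. Their poses are not given: they have to be found in the camera images.
- strip_bin: Bin to hang (loose, 0.25 kg): white open box 80 (x) x 110 (y) x 70 (z) mm with a slanted metal strip on its back. Origin: centre of its underside; +x out of its back, z up. Upright handle plate across the middle (x = 0): 12 mm thick in x, 70 mm wide in y, top at z = 145 mm; pinch it across its thickness. Hung: origin at about (-76, 0, 40) mm in the stand's frame, axes parallel.
- strip_edge (a point): Middle of the free lower edge of the bin's strip, at (71, 0, 36) mm in the bin's frame; axes as the bin's. The strip, 5 mm thick and 110 mm wide, slopes at 45 degrees from the top of the back wall (x = 40, z = 67 mm) backward and down to this edge, open underneath.
- stand: Fixed stand. Origin on the desk at the middle of the foot of its panel's front face; x into the panel, away from the hanging side; y along it; z up. Grey upright panel 160 mm wide, x 0 to 10 mm, top at z = 125 mm; foot plate 170 mm wide, 8 mm high, x -95 to 70 mm. A rail 130 mm wide, x -35 to 0, z 40 to 54 mm, is there for the hung bin's back to lean on.
- cleat_edge (a point): Middle of the cleat's free upper edge, at (-26, 0, 90) mm in the stand's frame; axes as the stand's. The aluminium cleat, 130 mm wide, 5 mm thick, rises at 45 degrees from the panel (x = 0, z = 64 mm) forward to this edge: a V groove 26 mm wide at its mouth lies between it and the panel, for the bin's strip.
- plain_bin: The other white bin (loose): same box and handle, but a bare flat back, no strip; not to be moved. Origin: centre of its underside, z up.

How it is judged:
On the way:
1. the bin is held with its back leaning down by at least 6 degrees, the edge of its strip above the cleat and within 80 mm of its edge (angle between strip_bin's own x axis and vertical above 1.675 rad and distance between strip_edge and cleat_edge below 0.08 m and z of strip_edge in the frame of cleat_edge above 0 m), for 0.1 s.
At the end, for the whole second after the job is handed in: Strip edge between cleat and panel, at least 6 mm below the cleat's upper edge (fully home: 14 mm), within 20 mm of the cleat's middle; bin level and square to the stand within 10 degrees, at rest, hanging on the stand clear of its foot; the other bin within 30 mm of where it stood (x of strip_edge in the frame of stand between -0.022 and 0.002 m and z of strip_edge in the frame of stand between 0.06 and 0.084 m and y of strip_edge in the frame of stand between -0.02 and 0.02 m and angle between strip_bin's own z axis and vertical below 0.175 rad and angle between the x axis of strip_bin and the x axis of stand, either way round below 0.175 rad and height (world z) of strip_bin above 0.02 m and contact force between strip_bin and stand above 0.5 N and linear speed of strip_bin below 0.02 m/s and distance of plain_bin from where it was at the start of the episode below 0.03 m); the robot touches nothing.
It fails at once if the other bin is moved by more than 30 mm (distance of plain_bin from where it was at the start of the episode above 0.03 m).
It also fails if it takes over 50 s, if anything falls off the work surface, if the arm or the gripper's body presses on something with over 40 N, if the wrist force passes 120 N, or if a joint passes its speed limit or range.

## Working session

There is one attempt and no reset: what is moved stays moved. The work goes in short steps, Python scripts to look and compute and a tool call to move; the robot and the scene stay as the last step left them, time stands still between calls to the robot, and variables do not carry over. Pictures are saved under pics/ and viewed, at most 10 in all, crops included, and the job is handed in when it is done.

Besides the shell and the picture viewer there is one more tool, called after "Request:" by a JSON object that holds its "method" and its "body". move_arm: Moves the arm, as the interface text tells. Its arguments: {"type":"object","properties":{"deltas":{"type":"array","items":{"type":"number"}}},"required":["deltas"]}

```bash
mkdir -p pics; cat > h.py <<'E'
import numpy as np, cv2
from scipy.spatial.transform import Rotation as R
from bench import robot
def cloud(s,T=None):
    im=s["image"];d=s["depth"].astype(float);f=240/np.tan(np.radians(s["fov_y"])/2)
    v,u=np.mgrid[0:480,0:640]
    P=np.stack([(u-s["cx"])/f*d,-(v-s["cy"])/f*d,-d],-1)
    if T is None:
        o=np.array(s["orientation"],float)
        Rm=o if o.shape==(3,3) else (R.from_euler('xyz',o).as_matrix() if o.size==3 else R.from_quat(o).as_matrix())
        W=P@Rm.T+np.array(s["origin"])
    else: W=P@T[:3,:3].T+T[:3,3]
    W[d<=0]=np.nan
    return W
def tool():
    o=robot.get_obs();T=np.eye(4);T[:3,3]=o["tool_pos"];e=np.array(o["ee_rot"],float)
    T[:3,:3]=R.from_euler('xyz',e).as_matrix() if e.size==3 else e
    return T
def plan(p,rpy):
    "row (rotvec, cm) from present pose to the target"
    T=tool();r=(R.from_matrix(T[:3,:3]).inv()*R.from_euler('xyz',rpy)).as_rotvec()
    return np.round(r,3),np.round(T[:3,:3].T@(np.array(p)-T[:3,3])*100,2)
E
python3 - <<'E'
from h import *
print(robot.get_obs())
for n in("scene","top"):
    s=robot.snapshot(n);print(n,{k:v for k,v in s.items() if k not in("image","depth")})
    cv2.imwrite(f"pics/{n}.png",s["image"][...,::-1]);np.savez(f"{n}.npz",W=cloud(s),im=s["image"])
    W=cloud(s);print(np.nanmin(W.reshape(-1,3),0),np.nanmax(W.reshape(-1,3),0))
E
```

```text
{'time': 0.0, 'joint_positions': array([-1.30212639e+00,  8.79451809e-02,  1.37226938e+00, -3.82639322e-05,
        1.68362927e+00, -1.03131781e-01]), 'qvel': array([-7.53471423e-04, -1.31063472e-03,  4.38232660e-04,  1.28078101e-03,
       -4.55720650e-05, -1.17349865e-03]), 'joint_torque': array([-3.75676518e-05, -3.40180314e+01, -3.02428365e+01,  7.17679155e-02,
        3.28087248e-02, -1.69701739e-04]), 'tool_pos': array([ 0.19962661, -0.51188038,  0.20430191]), 'ee_rot': array([-3.13934953e+00, -1.93927811e-04,  3.71797239e-01]), 'wrist_force': array([-0.21465214, -0.40917698, -0.24147952]), 'wrist_torque': array([ 0.05533756,  0.01905477, -0.03436025]), 'finger_force': 0.0, 'width': 0.0939751012474213}
scene {'fov_y': 47.91191509793569, 'cx': 313.3104981248201, 'cy': 237.79813418682045, 'origin': array([-0.26450982,  0.59045853,  1.1929028 ]), 'orientation': array([ 0.70621226, -0.0186881 , -2.06843676])}
[-0.31186539 -1.95775187 -0.77391585] [1.25697498 1.22179134 0.65783841]
top {'fov_y': 45.89585271105431, 'cx': 312.3922801097161, 'cy': 250.64260568335186, 'origin': array([0.35329431, 0.12325027, 1.58323304]), 'orientation': array([ 0.14628924, -0.00390934, -1.54437051])}
[-0.23757153 -1.22241482 -0.77705434] [1.24732575 1.39465141 0.70017278]
```

View pics/scene.png

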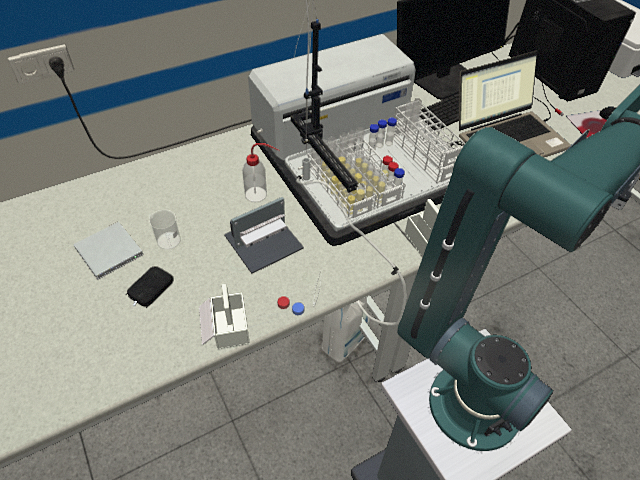

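View pics/top.png

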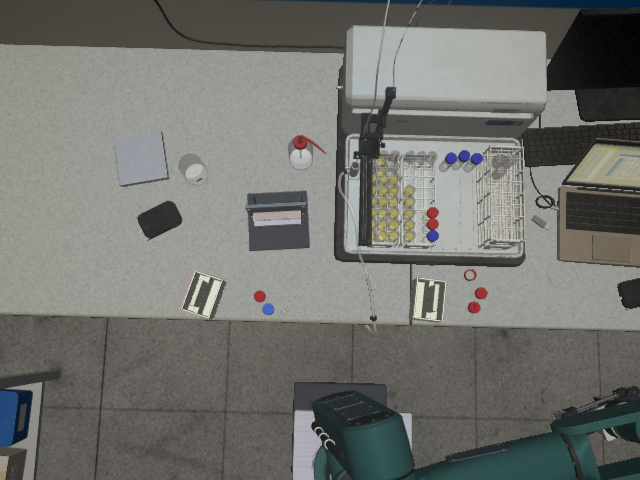

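The strip bin is at left (top view about (203,295)), with its pinkish strip on the left side (world +y). The stand is at (279,220), with its panel on the far side, so it opens towards the robot. The plain bin is at (429,300).

```bash
python3 - <<'E'
from h import *
for n,rois in(("top",dict(stand=(180,260,235,320),bin=(260,330,165,235),plain=(265,335,400,455))),("scene",dict(stand=(185,280,210,315),bin=(275,355,190,255)))):
    z=np.load(n+".npz");W=z["W"]
    for k,(a,b,c,d) in rois.items():
        P=W[a:b,c:d].reshape(-1,3);P=P[~np.isnan(P[:,0])]
        print(n,k,"hist z cm",np.histogram(P[:,2],np.arange(-.01,.17,.01))[0])
        for lo,hi in dict(stand=[(.118,.135),(.004,.014)],bin=[(.138,.155),(.062,.078),(.03,.06)],plain=[(.138,.155),(.062,.078)])[k]:
            Q=P[(P[:,2]>lo)&(P[:,2]<hi)]
            if len(Q)<5: continue
            r=cv2.minAreaRect((Q[:,:2]*1000).astype(np.float32))
            print("  ",lo,len(Q),np.round(Q.mean(0)*1000,1),"rect",np.round(r[0],1),np.round(r[1],1),round(r[2],1))
s=cv2.imread("pics/top.png")[170:330,160:330];cv2.imwrite("pics/c1.png",cv2.resize(s,None,fx=3.5,fy=3.5,interpolation=2))
E
```

```text
top stand hist z cm [1490 3208  790   11   10   54  248   89  187  212  117   53   71  214
   17    0    0]
   0.118 251 [687.3 223.4 125.1] rect [687.4 225.1] [ 12.1 158.9] 4.7
   0.004 2331 [661.5 223.6   8.2] rect [673.6 226.5] [229.  240.6] 1.7
top bin hist z cm [1058 1659  125   90   94  193  193  311  202   23   17   24   19   24
   28  117   11]
   0.138 142 [450.3 415.  145.3] rect [451.  415.5] [13.4 69.2] 72.3
   0.062 464 [453.5 426.5  69.1] rect [453.3 422.3] [ 95.9 109.3] 73.1
   0.03 480 [460.7 444.   47.3] rect [456.3 431.1] [114.  109.1] 73.5
top plain hist z cm [1049 1121  109   85   97   97  101  213  149   20   19   23   20   23
   32  118    6]
   0.138 138 [ 454.3 -191.8  144.3] rect [ 454.2 -192.6] [13.6 69.2] 84.2
   0.062 338 [ 454.4 -192.4   69.3] rect [ 454.8 -192.3] [ 81.4 110.7] 84.4
scene stand hist z cm [1740 4933  791  141  309  224  630  123  170  171  203  127  139  217
   11    0    0]
   0.118 256 [686.6 222.9 124.5] rect [688.  220.2] [ 17.7 161. ] 4.2
   0.004 2556 [668.5 219.2   7.8] rect [719.7 211. ] [321.9 369. ] 62.8
scene bin hist z cm [1030 2289  133  123  159  277  277  378  191   14   15   17   12   15
   19  126    4]
   0.138 136 [448.5 413.9 145.6] rect [451.5 413.2] [12.1 73.2] 73.1
   0.062 501 [448.6 428.7  68.6] rect [453.7 419.7] [ 93.8 114.6] 73.2
   0.03 713 [453.7 440.6  47. ] rect [456.2 428.7] [112.2 113.2] 73.3
```

View pics/c1.png

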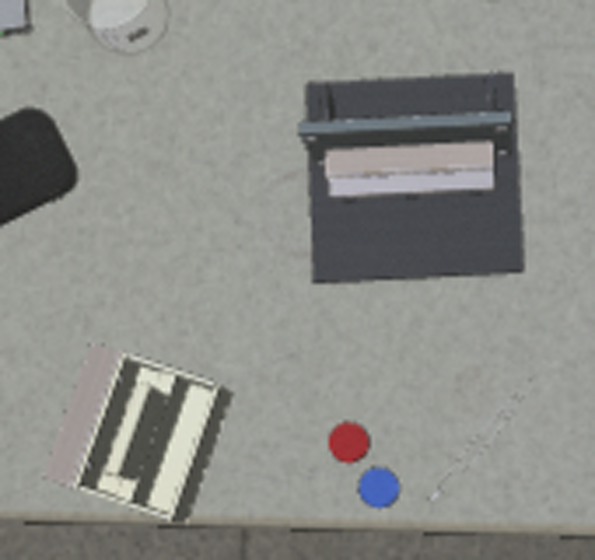

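The crop confirms the strip faces the upper left. From the fit, the bin is at (451,415) mm with yaw 73°, and the stand origin is at (682,223) mm with yaw about 4.5°.

```bash
python3 - <<'E'
from h import *
print(plan([.38,-.05,.26],[np.pi,0,1.6]),plan([.451,.415,.24],[np.pi,0,2.845]))
E
```

```text
(array([-2.000e-03, -1.000e-03, -1.228e+00]), array([ 33.58, -36.5 ,  -5.48])) (array([-1.000e-03, -3.000e-03, -2.473e+00]), array([ 57.09, -77.23,  -3.39]))
```

Request:
{"method": "move_arm", "body": {"deltas": [0,0,-1.228,33.6,-36.5,-5.5,-1,0,0,-1.228,33.6,-36.5,-5.5,-1,0,0,-1.228,33.6,-36.5,-5.5,-1,0,0,-1.228,33.6,-36.5,-5.5,-1,0,0,-1.228,33.6,-36.5,-5.5,-1,0,0,-1.228,33.6,-36.5,-5.5,-1,0,0,-1.228,33.6,-36.5,-5.5,-1,0,0,-1.228,33.6,-36.5,-5.5,-1]}}

```text
time: 0.9
tool_pos: [0.3444, -0.1401, 0.2495]
ee_rot: [3.141, 0.0, 1.577]
wrist_force: [1.1, -0.4, 0.4]
width: 0.0941
finger_force: 0.0
```

```bash
python3 - <<'E'
from h import *
print(plan([.451,.415,.24],[np.pi,0,2.845]))
E
```

```text
(array([ 0.   ,  0.   , -1.268]), array([55.44, 11.02,  0.94]))
```

Request:
{"method": "move_arm", "body": {"deltas": [0,0,-1.268,55,10.5,0,-1,0,0,-1.268,55,10.5,0,-1,0,0,-1.268,55,10.5,0,-1,0,0,-1.268,55,10.5,0,-1,0,0,-1.268,55,10.5,0,-1,0,0,-1.268,55,10.5,0,-1,0,0,-1.268,55,10.5,0,-1,0,0,-1.268,55,10.5,0,-1]}}

```text
time: 1.7
tool_pos: [0.4187, 0.253, 0.2491]
ee_rot: [-3.141, 0.0, 2.779]
wrist_force: [1.4, -1.1, 0.7]
width: 0.0943
finger_force: 0.0
```

```bash
python3 - <<'E'
from h import *
print(plan([.451,.415,.24],[np.pi,0,2.845]))
E
```

```text
(array([-0.001,  0.   , -0.066]), array([ 2.73, 16.29,  0.9 ]))
```

Request:
{"method": "move_arm", "body": {"deltas": [0,0,-0.066,2.7,16.3,0.9,-1,0,0,-0.066,2.7,16.3,0.9,-1,0,0,-0.066,2.7,16.3,0.9,-1,0,0,-0.066,2.7,16.3,0.9,-1,0,0,-0.066,2.7,16.3,0.9,-1,0,0,-0.066,2.7,16.3,0.9,-1,0,0,-0.066,2.7,16.3,0.9,-1]}}

```text
time: 2.4
tool_pos: [0.4528, 0.4114, 0.241]
ee_rot: [-3.141, 0.0, 2.837]
wrist_force: [-0.6, 0.0, 0.5]
width: 0.0938
finger_force: 0.0
```

```bash
python3 - <<'E'
from h import *
T=tool();s=robot.snapshot("wrist");W=cloud(s,T@s["T_tool_cam"])
cv2.imwrite("pics/w1.png",s["image"][...,::-1])
P=W.reshape(-1,3);P=P[~np.isnan(P[:,0])]
for lo,hi in((.138,.153),(.06,.075)):
    Q=P[(P[:,2]>lo)&(P[:,2]<hi)&(np.hypot(P[:,0]-.451,P[:,1]-.415)<.12)]
    r=cv2.minAreaRect((Q[:,:2]*1000).astype(np.float32)) if len(Q)>5 else 0
    print(len(Q),Q.mean(0),r)
print(T[:3,3],plan([.451,.415,.10],[np.pi,0,2.845]))
E
```

```text
1456 [0.44972228 0.41493831 0.1445762 ] ((451.379150390625, 414.221435546875), (11.389826774597168, 69.34452056884766), 72.91604614257812)
3598 [0.45099183 0.43106917 0.06743194] ((453.5723876953125, 420.4565124511719), (92.6023941040039, 110.12932586669922), 72.99807739257812)
[0.45280104 0.41139964 0.24099413] (array([ 0.   ,  0.001, -0.009]), array([ 0.3 ,  0.29, 14.13]))
```

View pics/w1.png

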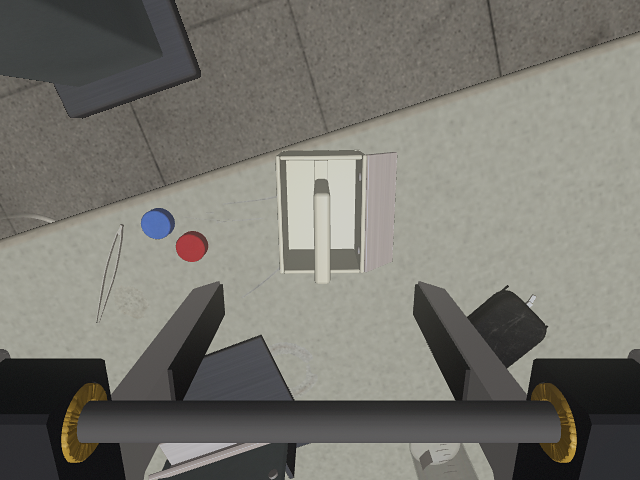

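The wrist view confirms the handle near (322,235), with the strip on the right (tool +y). Descending.

Request:
{"method": "move_arm", "body": {"deltas": [0,0,-0.01,0.2,0.25,4,-1,0,0,-0.01,0.2,0.25,8,-1,0,0,-0.01,0.2,0.25,12,-1,0,0,-0.01,0.2,0.25,14.1,-1,0,0,-0.01,0.2,0.25,14.1,-1,0,0,-0.01,0.2,0.25,14.1,0,0,0,-0.01,0.2,0.25,14.1,1,0,0,-0.01,0.2,0.25,14.1,1]}}

```text
time: 3.25
tool_pos: [0.4529, 0.4163, 0.1023]
ee_rot: [3.138, 0.003, 2.847]
wrist_force: [-1.0, -0.3, 1.0]
width: 0.0736
finger_force: 0.0
```

Request:
{"method": "move_arm", "body": {"deltas": [0,0,0,0,0,0,1,0,0,0,0,0,0,1,0,0,0,0,0,0,1,0,0,0,0,0,0,1,0,0,0,0,0,0,1]}}

```text
time: 3.75
tool_pos: [0.4515, 0.4156, 0.0994]
ee_rot: [-3.141, -0.0, 2.848]
wrist_force: [0.4, -0.3, -0.3]
width: 0.0332
finger_force: 0.0
```

Request:
{"method": "move_arm", "body": {"deltas": [0,0,0,0,0,0,1,0,0,0,0,0,0,1,0,0,0,0,0,0,1,0,0,0,0,0,0,1,0,0,0,0,0,0,1,0,0,0,0,0,0,1]}}

```text
time: 4.35
tool_pos: [0.4514, 0.4154, 0.0992]
ee_rot: [-3.141, -0.0, 2.848]
wrist_force: [-0.5, -0.7, -1.2]
width: 0.0121
finger_force: 30.0
```

Gripped at 12 mm and 30 N. Lifting, then planning the carry.

Request:
{"method": "move_arm", "body": {"deltas": [0,0,0,0,0,-1,1,0,0,0,0,0,-3,1,0,0,0,0,0,-7,1,0,0,0,0,0,-11,1,0,0,0,0,0,-15,1,0,0,0,0,0,-19,1,0,0,0,0,0,-20,1,0,0,0,0,0,-20,1]}}

```text
time: 5.15
tool_pos: [0.4522, 0.4161, 0.3019]
ee_rot: [3.138, 0.003, 2.848]
wrist_force: [0.6, -0.2, -2.7]
width: 0.0117
finger_force: 30.0
```

```bash
cat >> h.py <<'E'
RTB=np.array([[0,1,0],[1,0,0],[0,0,-1.]]);H=.0992
S0=np.array([.6825,.2232,0]);SY=np.radians(4.5)
def goal(ex,ez,tilt,ey=0,s0=None,sy=None):
    "tool target with strip edge at (ex,ey,ez) mm in the stand's frame, back down by tilt deg"
    s0=S0 if s0 is None else s0; sy=SY if sy is None else sy
    Rs=R.from_euler('z',sy).as_matrix();Rb=R.from_euler('y',tilt,degrees=True).as_matrix()
    p=np.array([ex,ey,ez])/1e3+Rb@(np.array([0,0,H])-[.071,0,.036])
    G=np.eye(4);G[:3,:3]=Rs@Rb@RTB;G[:3,3]=s0+Rs@p
    return G
def rows(G):
    D=np.linalg.inv(tool())@G
    return np.round(R.from_matrix(D[:3,:3]).as_rotvec(),3),np.round(D[:3,3]*100,2)
def edge():
    "measured edge in the stand's frame, mm, and tilt"
    T=tool();Rb=T[:3,:3]@RTB.T;Rs=R.from_euler('z',SY).as_matrix()
    e=T[:3,3]+Rb@(np.array([.071,0,.036])-[0,0,H]);A=Rs.T@Rb
    return np.round(Rs.T@(e-S0)*1e3,1),np.round(R.from_matrix(A).as_euler('zyx',degrees=True),2)
E
python3 - <<'E'
from h import *
G=goal(-60,220,0);print(G[:3,3],rows(G));print(edge(),robot.get_obs()["wrist_force"],robot.get_obs()["wrist_torque"])
E
```

```text
[0.55190383 0.21292186 0.2832    ] (array([0.005, 0.   , 1.199]), array([-15.42, -16.57,   1.85]))
(array([-188.4,  276.7,  238.9]), array([68.67, -0.23,  0.15])) [ 0.61958552 -0.15369802 -2.70159559] [ 0.04098913 -0.13226586 -0.03326881]
```

Request:
{"method": "move_arm", "body": {"deltas": [0,0,0.15,-2,-2,0,1,0,0,0.3,-4,-4.5,0,1,0,0,0.45,-6,-6.5,0,1,0,0,0.6,-8,-8.5,0.5,1,0,0,0.75,-10,-10.5,1,1,0,0,0.9,-12,-12.5,1.5,1,0,0,1.05,-14,-15,1.8,1,0,0,1.199,-15.4,-16.6,1.8,1]}}

```text
time: 5.95
tool_pos: [0.5502, 0.2098, 0.2765]
ee_rot: [-3.134, 0.002, 1.641]
wrist_force: [-0.9, -0.5, -2.2]
width: 0.0119
finger_force: 30.0
```

Request:
{"method": "move_arm", "body": {"deltas": [0,0,0,0,0,0,1,0,0,0,0,0,0,1,0,0,0,0,0,0,1]}}

```text
time: 6.25
tool_pos: [0.5501, 0.2129, 0.2799]
ee_rot: [-3.139, -0.0, 1.651]
wrist_force: [-0.4, 0.7, -2.7]
width: 0.0119
finger_force: 30.0
```

```bash
python3 - <<'E'
from h import *
print(edge())
T=tool();s=robot.snapshot("wrist");W=cloud(s,T@s["T_tool_cam"])
im=s["image"];cv2.imwrite("pics/w2.png",im[...,::-1])
print("cam",(T@s["T_tool_cam"])[:3,3])
P=W.reshape(-1,3);P=P[~np.isnan(P[:,0])]
def rect(P,lo,hi):
    Q=P[(P[:,2]>lo)&(P[:,2]<hi)&(abs(P[:,0]-.68)<.13)&(abs(P[:,1]-.22)<.12)]
    if len(Q)>5: print(lo,len(Q),Q.mean(0),cv2.minAreaRect((Q[:,:2]*1000).astype(np.float32)))
rect(P,.12,.132);rect(P,.004,.012);rect(P,.085,.096)
P=cloud(robot.snapshot("top")).reshape(-1,3);P=P[~np.isnan(P[:,0])];print("top");rect(P,.12,.132)
E
```

```text
(array([-62. ,   0.3, 216.6]), array([0.11, 0.16, 0.  ]))
cam [0.54405759 0.29656139 0.45927627]
0.12 2258 [0.68679886 0.22848557 0.12440687] ((688.0226440429688, 222.7284698486328), (10.676958084106445, 158.9348907470703), 4.56209659576416)
0.004 5011 [0.65810407 0.27099769 0.00791957] ((670.480712890625, 227.0308837890625), (165.35183715820312, 158.40628051757812), 4.55382776260376)
0.085 1439 [0.67140187 0.23055566 0.08964219] ((670.0718383789062, 221.44345092773438), (29.58194923400879, 159.51199340820312), 4.192856788635254)
top
0.12 41 [0.69279473 0.15965288 0.12599136] ((692.6588134765625, 159.1331329345703), (9.138541221618652, 26.357288360595703), 1.3422555923461914)
```

View pics/w2.png

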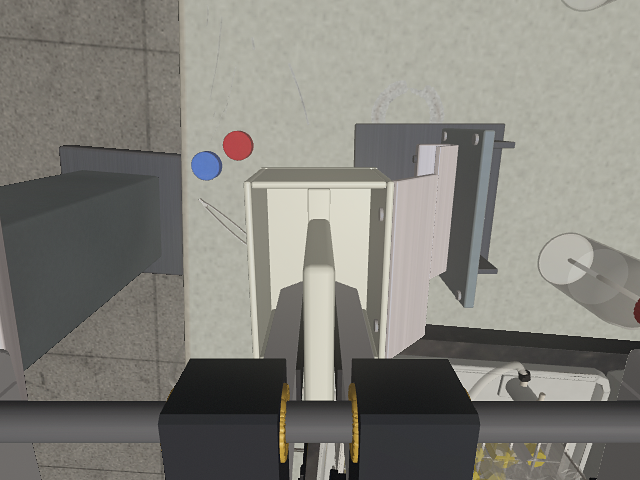

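The wrist view shows the bin held square, with the strip edge left of the cleat and panel. The refined stand origin is (682.9, 222.6) mm with yaw 4.55°. Tilting above the groove next.

```bash
sed -i 's/^S0=.*/S0=np.array([.6829,.2226,0]);SY=np.radians(4.55)/' h.py; python3 - <<'E'
from h import *
for g in((-40,190,8),(-25,165,15),(-11,145,15)):print(g,rows(goal(*g)))
E
```

```text
(-40, 190, 8) (array([0.139, 0.   , 0.001]), array([-0.11,  3.14,  1.84]))
(-25, 165, 15) (array([0.261, 0.   , 0.001]), array([-0.12,  5.57,  3.64]))
(-11, 145, 15) (array([0.261, 0.   , 0.001]), array([-0.12,  6.98,  5.64]))
```

Request:
{"method": "move_arm", "body": {"deltas": [0.07,0,0,-0.1,1.5,0.9,1,0.139,0,0,-0.1,3.1,1.8,1,0.2,0,0,-0.1,4.4,2.7,1,0.261,0,0,-0.1,5.6,3.6,1,0.261,0,0,-0.1,6.3,4.6,1,0.261,0,0,-0.1,7,5.6,1,0.261,0,0,-0.1,7,5.6,1,0.261,0,0,-0.1,7,5.6,1]}}

```text
time: 7.15
tool_pos: [0.6201, 0.2169, 0.2266]
ee_rot: [-2.882, -0.0, 1.65]
wrist_force: [-0.4, 0.3, -1.9]
width: 0.0117
finger_force: 30.0
```

```bash
python3 - <<'E'
from h import *
print(edge())
for g in((-11,125,15),(-11,105,15),(-11,94,15),(-9,86,15)):print(g,rows(goal(*g)))
T=tool();s=robot.snapshot("wrist");cv2.imwrite("pics/w3.png",s["image"][...,::-1])
# the strip's edge and the panel in the stand's frame, along y slices
W=cloud(s,T@s["T_tool_cam"]);P=W.reshape(-1,3);P=P[~np.isnan(P[:,0])]
Q=(P-S0)@R.from_euler('z',SY).as_matrix()*1e3
for a in(-40,-20,0,20,40):
    q=Q[(abs(Q[:,1]-a)<3)&(Q[:,0]>-60)&(Q[:,0]<12)&(Q[:,2]>122)]
    if len(q): print(a,"strip:",q[np.argsort(q[:,0])][::max(1,len(q)//8)].round(1).tolist())
E
```

```text
(array([-10.7,  -0.7, 147.3]), array([-0.03, 14.88,  0.02]))
(-11, 125, 15) (array([ 0.002, -0.   , -0.001]), array([0.07, 0.55, 2.15]))
(-11, 105, 15) (array([ 0.002, -0.   , -0.001]), array([0.07, 1.07, 4.08]))
(-11, 94, 15) (array([ 0.002, -0.   , -0.001]), array([0.07, 1.35, 5.15]))
(-9, 86, 15) (array([ 0.002, -0.   , -0.001]), array([0.07, 1.75, 5.87]))
-40 strip: [[-59.1, -37.7, 126.2], [-48.6, -39.3, 141.5], [-35.5, -40.1, 187.7], [-30.4, -38.9, 186.0], [-25.5, -42.5, 177.1], [-19.6, -37.6, 167.8], [-13.4, -41.3, 157.6], [3.2, -39.5, 125.6], [10.4, -41.8, 123.9]]
-20 strip: [[-59.8, -22.3, 128.7], [-54.6, -17.6, 125.0], [-51.4, -21.3, 131.1], [-47.7, -21.9, 269.7], [-38.6, -19.1, 178.6], [-29.1, -19.6, 184.9], [-20.6, -20.3, 169.7], [-10.7, -17.9, 151.9]]
0 strip: [[-60.0, 1.1, 127.2], [-54.0, 1.4, 271.8], [-51.3, 0.0, 295.6], [-47.3, 2.3, 268.6], [-42.3, 1.1, 165.2], [-33.8, 2.2, 189.2], [-27.2, 2.2, 180.7], [-14.6, 1.8, 158.2], [10.3, 1.8, 123.7]]
20 strip: [[-59.9, 19.1, 350.1], [-53.6, 22.2, 271.5], [-48.3, 21.7, 347.3], [-41.9, 22.6, 346.2], [-31.6, 17.7, 185.2], [-21.4, 21.0, 171.1], [-14.5, 20.8, 339.5], [-7.3, 22.6, 337.2], [11.7, 21.6, 325.4]]
40 strip: [[-59.6, 39.0, 127.3], [-42.2, 42.0, 164.9], [-34.6, 40.4, 188.4], [-29.6, 41.6, 184.8], [-24.6, 40.3, 177.2], [-19.3, 38.0, 166.5], [-13.2, 39.5, 157.1], [3.1, 37.7, 124.0]]
```

View pics/w3.png

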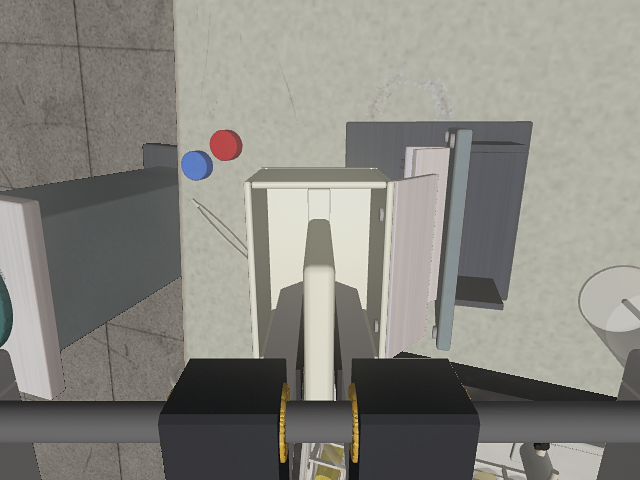

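The picture shows the strip edge over the groove, just in front of the panel and square to it. Lowering.

Request:
{"method": "move_arm", "body": {"deltas": [0,0,0,0.05,0.3,1.1,1,0,0,0,0.05,0.55,2.15,1,0,0,0,0.05,0.8,3.1,1,0,0,0,0.05,1.05,4.0,1,0,0,0,0.05,1.2,4.6,1,0,0,0,0.05,1.35,5.1,1,0,0,0,0.05,1.35,5.1,1,0,0,0,0.05,1.35,5.1,1]}}

```text
time: 8.0
tool_pos: [0.6208, 0.217, 0.1729]
ee_rot: [-2.881, 0.0, 1.649]
wrist_force: [0.7, -0.2, -2.0]
width: 0.0117
finger_force: 30.0
```

```bash
python3 - <<'E'
from h import *
print(edge(),robot.get_obs()["wrist_force"])
for g in((-9,88,15),(-8,84,15),(-8,84,10),(-8,84,5),(-8,84,0),(-5.5,79,0),(-5,76,0)):print(g,rows(goal(*g)))
E
```

```text
(array([-10.1,  -0.7,  93.5]), array([-0.09, 14.94,  0.02])) [ 0.66584196 -0.2441528  -1.96930751]
(-9, 88, 15) (array([ 0.001, -0.   , -0.001]), array([0.06, 0.25, 0.5 ]))
(-8, 84, 15) (array([ 0.001, -0.   , -0.001]), array([0.06, 0.45, 0.86]))
(-8, 84, 10) (array([-0.086, -0.   , -0.001]), array([ 0.06, -0.07,  1.5 ]))
(-8, 84, 5) (array([-0.174, -0.   , -0.001]), array([ 0.06, -0.54,  2.19]))
(-8, 84, 0) (array([-0.261, -0.   , -0.001]), array([ 0.06, -0.94,  2.91]))
(-5.5, 79, 0) (array([-0.261, -0.   , -0.001]), array([ 0.06, -0.57,  3.33]))
(-5, 76, 0) (array([-0.261, -0.   , -0.001]), array([ 0.06, -0.45,  3.61]))
```

Request:
{"method": "move_arm", "body": {"deltas": [0,0,0,0.05,0.2,0.4,1,0,0,0,0.05,0.45,0.85,1,-0.045,0,0,0.05,0.2,1.2,1,-0.086,0,0,0.05,-0.05,1.5,1,-0.13,0,0,0.05,-0.3,1.85,1,-0.174,0,0,0.05,-0.55,2.2,1,-0.22,0,0,0.05,-0.75,2.55,1,-0.261,0,0,0.05,-0.95,2.9,1]}}

```text
time: 8.8
tool_pos: [0.6035, 0.2162, 0.147]
ee_rot: [3.14, 0.0, 1.649]
wrist_force: [0.7, -0.8, -2.0]
width: 0.0116
finger_force: 30.0
```

Request:
{"method": "move_arm", "body": {"deltas": [0,0,0,0,0,0,1,0,0,0,0,0,0,1]}}

```text
time: 9.0
tool_pos: [0.6038, 0.2163, 0.1473]
ee_rot: [-3.141, 0.0, 1.649]
wrist_force: [0.2, 0.1, -3.2]
width: 0.0114
finger_force: 30.0
```

```bash
python3 - <<'E'
from h import *
print(edge(),robot.get_obs()["wrist_force"])
for g in((-6,80,0),(-5,78,0),(-5,76,0)):print(g,rows(goal(*g)))
E
```

```text
(array([-8.4, -0.1, 84. ]), array([-0.08,  0.04, -0.  ])) [ 0.1580617   0.07700383 -3.18597838]
(-6, 80, 0) (array([-0.001,  0.   , -0.001]), array([0.01, 0.24, 0.41]))
(-5, 78, 0) (array([-0.001,  0.   , -0.001]), array([0.01, 0.34, 0.61]))
(-5, 76, 0) (array([-0.001,  0.   , -0.001]), array([0.01, 0.34, 0.81]))
```

Level and free. Now lowering home slowly.

Request:
{"method": "move_arm", "body": {"deltas": [0,0,0,0,0.12,0.2,1,0,0,0,0,0.24,0.4,1,0,0,0,0,0.3,0.55,1,0,0,0,0,0.32,0.65,1,0,0,0,0,0.32,0.7,1,0,0,0,0,0.32,0.7,1]}}

```text
time: 9.6
tool_pos: [0.6072, 0.2165, 0.1401]
ee_rot: [-3.141, 0.0, 1.649]
wrist_force: [-0.3, -0.4, -2.7]
width: 0.012
finger_force: 30.0
```

```bash
python3 - <<'E'
from h import *
print(edge(),robot.get_obs()["wrist_force"],robot.get_obs()["wrist_torque"])
E
```

```text
(array([-4.9, -0.2, 76.9]), array([-0.08,  0.01, -0.01])) [-0.29443372 -0.37315688 -2.68468951] [-0.08115298 -0.07627539  0.04608366]
```

Request:
{"method": "move_arm", "body": {"deltas": [0,0,0,0,0,0.07,1,0,0,0,0,0,0.15,1,0,0,0,0,0,0.15,1,0,0,0,0,0,0.15,1]}}

```text
time: 10.0
tool_pos: [0.6077, 0.2165, 0.1393]
ee_rot: [3.14, 0.0, 1.649]
wrist_force: [0.9, 0.4, -1.9]
width: 0.0116
finger_force: 30.0
```

Request:
{"method": "move_arm", "body": {"deltas": [0,0,0,0,0,0.07,1,0,0,0,0,0,0.15,1,0,0,0,0,0,0.15,1,0,0,0,0,0,0.15,1]}}

```text
time: 10.4
tool_pos: [0.6082, 0.2166, 0.1384]
ee_rot: [3.138, -0.0, 1.649]
wrist_force: [2.6, 1.3, 2.4]
width: 0.0119
finger_force: 30.0
```

Contact made (+2.4 N up, bin weight carried). Releasing.

Request:
{"method": "move_arm", "body": {"deltas": [0,0,0,0,0,0,0.7,0,0,0,0,0,0,0.5,0,0,0,0,0,0,0.2,0,0,0,0,0,0,0.2,0,0,0,0,0,0,0.2,0,0,0,0,0,0,0.2,0,0,0,0,0,0,0.2]}}

```text
time: 11.1
tool_pos: [0.607, 0.2165, 0.1371]
ee_rot: [-3.141, 0.0, 1.649]
wrist_force: [0.8, 0.5, -0.7]
width: 0.0376
finger_force: 0.0
```

Request:
{"method": "move_arm", "body": {"deltas": [0,0,0,0,0,-1,0.2,0,0,0,0,0,-3,0.2,0,0,0,0,0,-6,0.2,0,0,0,0,0,-10,0.2,0,0,0,0,0,-14,0.2,0,0,0,0,0,-16,0.2,0,0,0,0,0,-16,0.2,0,0,0,0,0,-16,0.2]}}

```text
time: 11.9
tool_pos: [0.6072, 0.2165, 0.2973]
ee_rot: [3.141, -0.0, 1.649]
wrist_force: [0.6, -1.0, -0.0]
width: 0.0377
finger_force: 0.0
```

```bash
python3 - <<'E'
from h import *
T=tool();s=robot.snapshot("wrist");cv2.imwrite("pics/w4.png",s["image"][...,::-1])
W=cloud(s,T@s["T_tool_cam"]);P=W.reshape(-1,3);P=P[~np.isnan(P[:,0])]
Q=(P-S0)@R.from_euler('z',SY).as_matrix()*1e3
for lo,hi in((170,200),(103,115)):
    q=Q[(Q[:,2]>lo)&(Q[:,2]<hi)&(Q[:,0]>-130)&(Q[:,0]<-15)&(abs(Q[:,1])<65)]
    print(len(q),q.mean(0).round(1),cv2.minAreaRect(q[:,:2].astype(np.float32)))
for x in(-110,-45): print("rim z",x,np.median(Q[(abs(Q[:,0]-x)<8)&(abs(Q[:,1])<50)&(Q[:,2]>102)&(Q[:,2]<120),2]))
E
```

```text
1344 [-75.4   2.4 183.4] ((-75.29261779785156, 0.35695648193359375), (68.9375228881836, 11.653921127319336), 89.6963882446289)
2692 [-62.7   7.4 107.8] ((-70.9005126953125, -0.33332061767578125), (109.91624450683594, 88.30995178222656), 89.95244598388672)
rim z -110 108.42463500875749
rim z -45 108.60745245400585
```

View pics/w4.png

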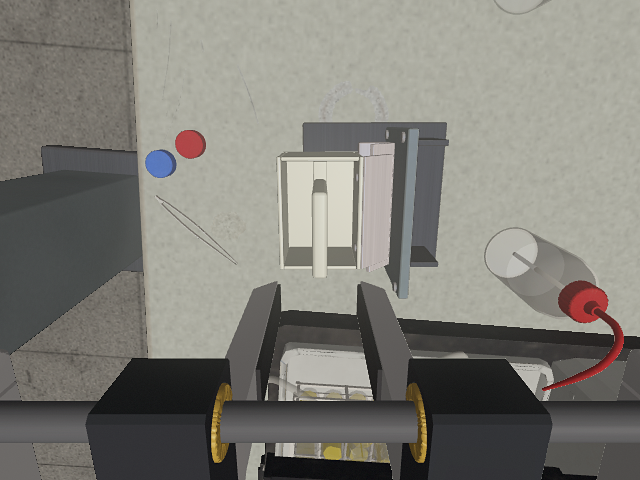

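The bin hangs level (rim z 108 mm front and back), at x = -75 mm and y = 0 in the stand's frame, with the strip in the groove. The gripper is clear, so I'm handing in.

```bash
python3 -c "
from bench import robot
print(robot.close_job())"
```

```text
the job is handed in; nothing more can be done
None
```

The strip bin is hanging on the stand, level, centred and released with the gripper clear, and the job is handed in at about 12 s; I never moved the plain bin, and the hand-in returned no verdict.

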